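# Back the conduit bender off by one notch

## Task

The bench conduit bender has been wound one notch too far. With a fingertip lift its ratchet pawl by the upright tab until it is clear of the teeth (it stays up by itself), push the wheel's lever back one notch (30 degrees, its top moving towards the pawl's hinge), then press the pawl fully down into the new notch. Nothing needs gripping: pick nothing up, and leave the other things on the bench where they are.

Things in the scene. Friction and masses are not known exactly. Their poses are not given: they have to be found in the camera images.
- bender: Fixed bender: grey base plate 240 x 180 x 12 mm with uprights carrying a level shaft. Origin on the bench, straight below the shaft, mid-way across; x along the plate towards the pawl's hinge, y along the shaft, z up; position and yaw vary. Shaft uprights end 101 mm above the bench, those beside the pawl's hinge 162 mm.
- wheel (a joint): Wheel angle (rad), grows backward: top of wheel and lever move to bender +x. Start -0.08 to -0.02, pawl in its present notch; with the pawl down it stops near 0. One notch is 0.52 rad; the next notch is at about 0.44 to 0.52 (play). Past 0.53 a tooth lies under the nose and the pawl cannot drop in. Light friction (1.5 N at the lever): it stays where left.
- pawl (a joint): Angle of the pawl (rad): 0 fully down in a notch (start up to 0.03), grows as it is lifted; the nose is clear of the teeth from about 0.25, stop at 1.0. A stiff hinge (about 2.5 N at the tab): it stays where it is left.
- lever_tip (a point): Tip of the lever, a round steel bar 18 mm thick sticking out radially to 125 mm from the shaft axis (free for 60 mm above the former). At joint wheel = 0 it leans 13 degrees from upright to bender -x; one notch on, 17 degrees to +x. Its top is about 205 mm above the bench.
- wheel_axis (a point): Point on the shaft axis in the plane of the lever (bender frame 0, 45, 85 mm); fixed. On the shaft, turning as one: 12-tooth steel ratchet wheel (radius 62 mm, 16 mm thick, at bender y = -30 mm), grooved aluminium former (radius 55 mm, y -12 to 16 mm) and the lever.
- pawl_tab (a point): Middle of the top edge of the pawl's tab: an upright plate 22 mm wide (bender y), 6 mm thick, standing on the pawl 12 mm to the -x side of its hinge and rising 56 mm above the hinge axis. Pushing its upper part to bender +x lifts the nose; keep the fingertips 20 mm or more above the hinge axis to clear the rising pawl.
- pawl_nose (a point): Middle of the flat top of the pawl's nose end (25 mm long, 16 mm wide), 48 mm from the hinge on its -x side and 6 mm above the hinge line; pressing down here lowers the pawl.
- pawl_pivot (a point): Hinge axis of the pawl (along bender y), mid-width of the pawl: bender frame 70, -30, 153 mm; fixed.
- lamp: Bystander, loose: caged bulkhead lamp standing on its round foot, diameter 104, height 123 mm. Origin under its centre. Leave alone.
- jbox: Bystander, loose: open white junction box 90 x 90 x 45 mm. Origin under its centre. Leave alone.
- tape: Bystander, loose: black tape measure 75 x 38 x 68 mm. Origin under its centre. Leave alone.
- level: Bystander, loose: spirit level 320 x 24 x 50 mm on its edge. Origin under its centre, x along it. Leave alone.
- screwdriver: Bystander, loose: screwdriver 200 mm long, 26 mm thick, lying beside the bender. Origin under its middle, x along it. Leave alone.
- trunking: Bystander, loose: white offcut of cable channel 170 x 30 x 22 mm beside the bender. Origin under its centre, x along it. Leave alone.
- coupling: Bystander, loose: steel conduit coupling, a tube 27 mm wide and 36 mm high, standing on the bender's base plate. Origin under its centre. Leave alone.

How it is judged:
On the way, in this order (a step that is already met when the one before it is completed fails the run):
1. the pawl is lifted clear of the teeth (joint above 0.27) with the wheel still in its first notch (value of joint pawl above 0.27 rad and value of joint wheel below 0.12 rad), for 0.1 s.
2. the wheel is pushed back one notch with the pawl up (value of joint wheel between 0.4 and 0.62 rad and value of joint pawl above 0.2 rad), for 0.1 s.
At the end, for the whole second after the job is handed in: The wheel rests one notch back (joint wheel 0.40 to 0.56 rad, speed under 0.05 rad/s) with the pawl fully down in that notch (joint pawl under 0.06 rad) (value of joint wheel between 0.4 and 0.56 rad and value of joint pawl below 0.06 rad and velocity of joint wheel between -0.05 and 0.05 rad/s); the robot touches nothing.
It fails at once if the wheel is run back well past one notch (over 0.80 rad) (value of joint wheel above 0.8 rad).
It fails at once if the wheel is wound further forward (below -0.35 rad) (value of joint wheel below -0.35 rad).
It fails at once if another thing on the bench is moved more than 25 mm, lifted or carried (distance of any of lamp, jbox, tape, level, screwdriver, trunking, coupling from where it was at the start of the episode above 0.025 m).
It also fails if it takes over 51 s, if anything falls off the work surface, if the arm or the gripper's body presses on something with over 40 N, if the wrist force passes 120 N, or if a joint passes its speed limit or range.

## Robot

A 6-joint arm with a two-finger parallel gripper is mounted at the origin on the work surface. World frame = base frame: x ahead of the robot, y to its left, z up, the work surface at z = 0. Lengths are in m, angles in rad, forces in N, time in s.
With the tool pointing down it reaches from about 0.35 to 0.775 m from the base axis. Payload 7.3 kg.
Tool frame: the origin (TCP) lies midway between the tips of the shut fingers; the grasp point (between the pads) lies 19 mm behind it (robot.grasp_offset is the z of the grasp point in the tool frame, in m); z points along the fingers, y is the direction in which the jaws open and shut (so a half turn about z gives the same grasp; the last joint's range is limited). The gripper opens to 92 mm and grips with 3 to 60 N. Pads are 19 mm wide; open, the fingers measure 130 mm over their backs; the gripper's body (75 mm by 190 mm) begins 47 mm behind the grasp point.
Start: joints at [-1.35, 0.342, 1.524, -0, 1.275, -0.146], TCP at [0.188, -0.49, 0.227] pointing down, gripper open.
Joint ranges: [-2.53, 2.53], [-0.77, 2.02], [0.04, 2.7], [-1, 4.14], [0.28, 2.66], [-3.11, 3.11]. Speed limits (rad/s): [2.57, 2.57, 3.14, 3.14, 3.14, 3.14].

## Interface

Orientations are given as [roll, pitch, yaw] about the fixed x, y, z axes, in that order (R = Rz(yaw) Ry(pitch) Rx(roll)).
In Python, from cell import observe, imaging, workorder, robot gives the robot as it stands. The module is installed in compiled form; this text tells all that it offers.
- The arm moves only by the tool send_rows, never from a script. Its argument "series" is a list of rows, each a list of 7 numbers: the shift along the tool's x, y, z in m, then the turn, a rotation vector about the tool's x, y, z in rad, then the closure, from 0 (fully open) to 1 (shut). A call has 1 to 5 rows; each row shifts and turns the commanded pose from where the row before left it, along the tool's axes as they then stand; what a row does not reach is not made up. A row lasts 1/12 s, in which the tool goes at most 41.7 mm and 7.16 degrees, less where a joint would pass 70% of its speed; a pose out of reach is approached as far as the arm can. A call is refused whole if a number of a shift passes 0.0417 or a number of a turn 0.125, either way. A call with a gripper value outside its range is refused whole. The fingers move at their own pace and stop on an object; "newtons" is the grip in N (left out, the last holds). Time passes only in rows, so rows that do not move let the fingers close. It gives the time, the measured TCP pose, the force and the opening at its end, in the units of the state.
- observe(): the state, without advancing time (a new reading comes with each control period).
- imaging.read_camera(name): name is "side" or "top" or "wrist"; returns a dict with "color" (400x640x3 uint8, red, green, blue), "range_z" (400x640 float32, m along the optical axis (not along the pixel's ray), 0 where there is no reading), "vfov" (degrees; the focal length in pixels is half the picture's height over the tangent of half this angle, whatever the lens; pixels are square), "cx", "cy" (the principal point, pixels), "T" (4x4, takes a point from camera to world coordinates). Camera axes: x right, y down, z forward; pixel columns grow to the right and rows downward; lengths in m; the calibration is good to about 2 mm. A picture is of the moment at which its call begins.
- workorder.hand_in(): hands the job in, once; it reports no verdict.
The state is a dict: "time": time; "qpos": joint angles; "qvel": joint speeds; "joint_efforts": joint torques, N m; "tool_pos": TCP position; "tool_rot": TCP orientation; "contact_force": force on the tool from outside, world axes, zero at the start; "torque": the same for the moment, N m; "opening": finger opening in m.
Only numpy, scipy, OpenCV 4.12 (cv2) and the standard library are available. Lean on these libraries where they do the work, as an engineer would, in place of code of your own. Each camera call takes 0.05 s, during which the arm holds its last target.

## Working session

There is one attempt and no reset: what is moved stays moved. The work goes in short steps, Python scripts to look and compute and a tool call to move; the robot and the scene stay as the last step left them, time stands still between calls to the robot, and variables do not carry over. Pictures are saved under pics/ and viewed, and the job is handed in when it is done.

Besides the shell and the picture viewer there is one more tool, called after "Emit:" as a command line: name --pt "numbers of a row" for each row, then --argument value for the rest. send_rows: Moves the arm, as the interface text tells. Its arguments: {"type":"object","properties":{"series":{"type":"array","items":{"type":"array","items":{"type":"number"}}},"newtons":{"type":"number"}},"required":["series"]}

```bash
mkdir -p pics
cat > h.py <<'E'
import numpy as np, cv2
from cell import observe, imaging, workorder, robot
def cam(n):
    d=imaging.read_camera(n); d['f']=200/np.tan(np.radians(d['vfov'])/2); return d
def save(d,fn,crop=None,k=1):
    im=d['color'][:,:,::-1]
    if crop: r0,r1,c0,c1=crop; im=im[r0:r1,c0:c1]
    cv2.imwrite('pics/'+fn,cv2.resize(im,None,fx=k,fy=k,interpolation=cv2.INTER_CUBIC))
def P(d,u,v,z=None):
    z=d['range_z'][int(v),int(u)] if z is None else z
    return (d['T']@[(u-d['cx'])/d['f']*z,(v-d['cy'])/d['f']*z,z,1])[:3]
def proj(d,p):
    q=np.linalg.inv(d['T'])@[*p,1]; return q[0]/q[2]*d['f']+d['cx'],q[1]/q[2]*d['f']+d['cy']
E
python3 - <<'E'
from h import *
s=observe();print({k:np.round(v,3) for k,v in s.items()})
for n in('side','top','wrist'):
    d=cam(n);save(d,n+'1.png');np.savez('pics/'+n+'1.npz',**d);print(n,d['f'],d['cx'],d['cy'],np.round(d['T'],3).tolist())
E
```

```text
{'time': np.float64(0.0), 'qpos': array([-1.35 ,  0.343,  1.525,  0.   ,  1.275, -0.146]), 'qvel': array([-0.001, -0.002,  0.001, -0.002,  0.   ,  0.   ]), 'joint_efforts': array([  0.   , -43.125, -24.422,   0.072,   0.056,  -0.   ]), 'tool_pos': array([ 0.188, -0.49 ,  0.226]), 'tool_rot': array([-3.14 , -0.   ,  0.367]), 'contact_force': array([-0.779,  0.49 , -0.452]), 'torque': array([ 0.019, -0.014, -0.009]), 'opening': np.float64(0.092)}
side 389.42054983168276 310.992091311945 204.38604676833464 [[-0.899, -0.29, 0.327, 0.242], [-0.437, 0.631, -0.641, 0.692], [-0.021, -0.72, -0.694, 0.887], [0.0, 0.0, 0.0, 1.0]]
top 370.1374265248022 315.6264412089604 196.08411011779012 [[0.002, -0.986, 0.169, 0.401], [-1.0, -0.001, 0.003, 0.014], [-0.002, -0.169, -0.986, 1.168], [0.0, 0.0, 0.0, 1.0]]
wrist 334.2524196964438 320.69128035305755 199.95389990442936 [[0.358, -0.904, -0.234, 0.251], [-0.934, -0.347, -0.088, -0.467], [-0.002, 0.25, -0.968, 0.384], [0.0, 0.0, 0.0, 1.0]]
```

View pics/side1.png

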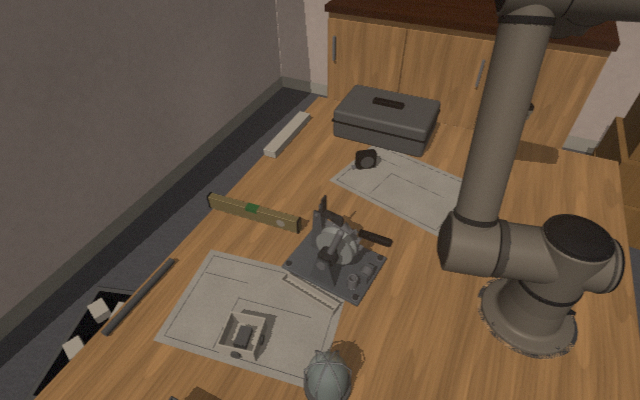

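View pics/top1.png

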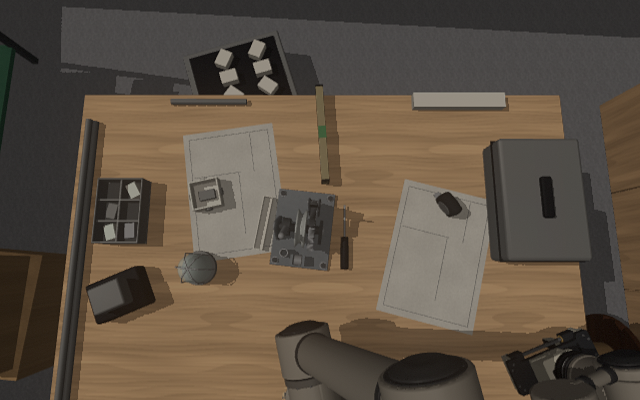

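Run:
```python
import numpy as np,cv2
for n,c in(('side',(180,310,270,410)),('top',(175,285,250,370))):
    d=np.load(f'pics/{n}1.npz');r0,r1,c0,c1=c
    im=d['color'][r0:r1,c0:c1,::-1].astype(float)*1.6
    cv2.imwrite(f'pics/{n}1c.png',cv2.resize(np.clip(im,0,255).astype('uint8'),None,fx=5,fy=5,interpolation=cv2.INTER_CUBIC))
```

```text
(no output)
```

View pics/side1c.png

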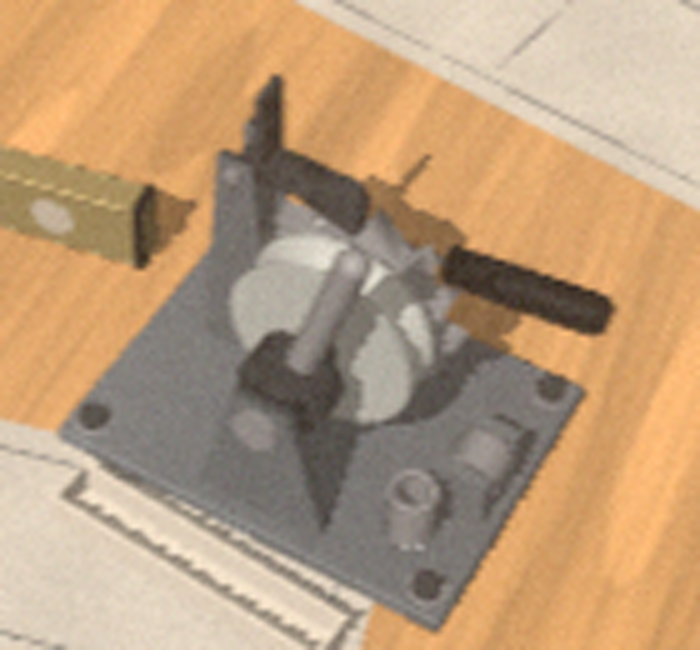

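View pics/top1c.png

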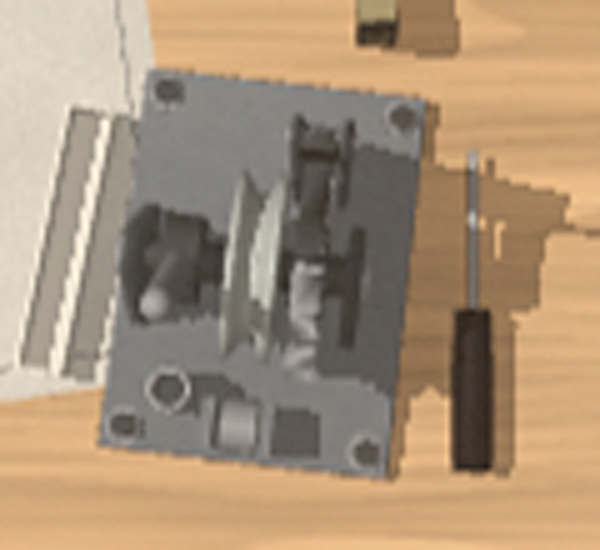

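Side and top pictures show the bender with its pawl hinge towards world +x and the lever on the world +y side. The plate corners in the top crop are near (150,70), (435,98), (390,478) and (98,445).

Run:
```python
from h import *
d=dict(np.load('pics/top1.npz'))
def ray(u,v,h):
    a=d['T'][:3,3]; b=P(d,u,v,1.0)-a; return a+b*(h-a[2])/b[2]
C=[ray(250+a/5-.4,175+b/5-.4,.012) for a,b in((150,70),(435,98),(390,478),(98,445))]
print(np.round(C,4)); C=np.array(C)
print([np.linalg.norm(C[i]-C[(i+1)%4]).round(4) for i in range(4)])
xd=(C[0]+C[1]-C[2]-C[3]);yd=(C[0]+C[3]-C[1]-C[2])
print('yaw',np.arctan2(xd[1],xd[0]),np.arctan2(-yd[0],yd[1]),'cen',C.mean(0))
yaw=np.arctan2(xd[1],xd[0])
B=np.eye(4);c,s=np.cos(yaw),np.sin(yaw);B[:2,:2]=[[c,-s],[s,c]];B[:2,3]=C.mean(0)[:2]
# lever tip: in top crop (155,303); pawl tab; via depth
for n in('top','side'):
    e=dict(np.load(f'pics/{n}1.npz'));h,w=e['range_z'].shape
    v,u=np.mgrid[:h,:w];z=e['range_z']
    pts=np.stack([(u-e['cx'])/e['f']*z,(v-e['cy'])/e['f']*z,z],-1)@e['T'][:3,:3].T+e['T'][:3,3]
    q=(pts-B[:3,3])@B[:3,:3]
    m=(abs(q[...,0])<.14)&(abs(q[...,1])<.1)&(z>0)&(q[...,2]>.14)
    Q=q[m]*1000
    print(n)
    for nm,mm in(('lever',(Q[:,1]>25)),('tab',(Q[:,1]<0)&(Q[:,2]>178)),('pawl',(Q[:,1]<0)&(Q[:,2]<=178))):
        S=Q[mm]; S=S[np.argsort(S[:,2])]
        print(nm,len(S),S.mean(0).round(1)if len(S) else'');print(S[:: max(1,len(S)//12)].round(0).tolist())
np.save('B.npy',B)
```

```text
[[ 0.6234  0.1314  0.012 ]
 [ 0.6055 -0.0497  0.012 ]
 [ 0.3691 -0.0203  0.012 ]
 [ 0.3886  0.1591  0.012 ]]
[np.float64(0.182), np.float64(0.2383), np.float64(0.1805), np.float64(0.2364)]
yaw -0.12055820112612181 -0.10334678022458993 cen [0.49665951 0.05511358 0.012     ]
top
lever 72 [-33.5  46.1 185.5]
[[-17.0, 42.0, 141.0], [-29.0, 39.0, 154.0], [-24.0, 42.0, 162.0], [-27.0, 54.0, 172.0], [-26.0, 45.0, 179.0], [-31.0, 52.0, 191.0], [-37.0, 56.0, 195.0], [-37.0, 39.0, 198.0], [-38.0, 44.0, 200.0], [-44.0, 51.0, 201.0], [-42.0, 54.0, 202.0], [-44.0, 43.0, 203.0]]
tab 31 [ 51.1 -27.  201.4]
[[49.0, -18.0, 179.0], [49.0, -23.0, 183.0], [49.0, -29.0, 188.0], [50.0, -37.0, 193.0], [49.0, -18.0, 200.0], [49.0, -24.0, 202.0], [51.0, -21.0, 205.0], [55.0, -28.0, 207.0], [54.0, -26.0, 207.0], [53.0, -18.0, 207.0], [50.0, -32.0, 208.0], [50.0, -37.0, 208.0], [52.0, -31.0, 208.0], [52.0, -34.0, 209.0], [54.0, -23.0, 209.0], [53.0, -21.0, 210.0]]
pawl 205 [ 32.4 -26.4 156.7]
[[-18.0, -20.0, 140.0], [-12.0, -28.0, 145.0], [-2.0, -24.0, 154.0], [67.0, -21.0, 156.0], [68.0, -7.0, 156.0], [4.0, -
[... 416 characters left out ...]
195.0], [-39.0, 60.0, 199.0], [-44.0, 51.0, 200.0], [-37.0, 47.0, 203.0]]
tab 61 [ 52.3 -19.3 195.4]
[[50.0, -13.0, 178.0], [51.0, -18.0, 180.0], [52.0, -26.0, 184.0], [55.0, -11.0, 188.0], [56.0, -11.0, 191.0], [53.0, -12.0, 192.0], [51.0, -29.0, 196.0], [52.0, -30.0, 199.0], [52.0, -25.0, 203.0], [51.0, -19.0, 204.0], [54.0, -19.0, 207.0], [53.0, -27.0, 207.0], [51.0, -14.0, 209.0]]
pawl 297 [ 34.9 -18.  154.6]
[[12.0, -15.0, 140.0], [60.0, -4.0, 143.0], [13.0, -16.0, 147.0], [7.0, -17.0, 149.0], [29.0, -18.0, 152.0], [25.0, -17.0, 154.0], [37.0, -16.0, 156.0], [40.0, -31.0, 157.0], [49.0, -16.0, 158.0], [50.0, -23.0, 159.0], [49.0, -27.0, 159.0], [75.0, -8.0, 161.0], [52.0, -25.0, 171.0]]
```

```bash
cat >> h.py <<'E'
try: B=np.load('B.npy')
except Exception: B=None
from scipy.spatial.transform import Rotation as R
def go(b):
    s=observe(); Rt=R.from_euler('xyz',s['tool_rot']).as_matrix()
    w=(B@[*(np.array(b)/1000),1])[:3]; byaw=np.arctan2(B[1,0],B[0,0])
    Rd=R.from_euler('xyz',[np.pi,0,byaw]).as_matrix()
    print('t',round(float(s['time']),2),'bpos',np.round((B[:3,:3].T@(s['tool_pos']-B[:3,3]))*1000,1),'F(b)',np.round(B[:3,:3].T@s['contact_force'],1),'tool shift mm',np.round(Rt.T@(w-s['tool_pos'])*1000,1),'turn',np.round(R.from_matrix(Rt.T@Rd).as_rotvec(),3))
E
python3 - <<'E'
import numpy as np
B=np.load('B.npy');yaw=-.112;c,s=np.cos(yaw),np.sin(yaw)
B[:2,:2]=[[c,-s],[s,c]];B[:2,3]+=B[:2,:2]@[-.0045,.004];B[2,3]=0
np.save('B.npy',B);print(B)
E
python3 -c "
from h import *
go([20,-30,300])"
```

```text
[[ 0.99373455  0.11176599  0.          0.49263477]
 [-0.11176599  0.99373455  0.          0.05959147]
 [ 0.          0.          1.          0.        ]
 [ 0.          0.          0.          1.        ]]
t 0.15 bpos [-241.1 -580.   226.2] F(b) [ 0.8 -0.6 -0.3] tool shift mm [ 485.1 -367.9  -73.3] turn [-0.001  0.     0.479]
```

Emit:
send_rows --pt "0 0 -0.02 0 0 0.1 1" --pt "0 0 -0.02 0 0 0.1 1" --pt "0 0 -0.02 0 0 0.1 1" --pt "0 0 -0.01 0 0 0.1 1" --pt "0 0 0 0 0 0.08 1"

```text
time: 0.57
tool_pos: [0.1885, -0.491, 0.2992]
tool_rot: [3.137, -0.002, -0.118]
contact_force: [0.6, -0.5, 1.6]
opening: 0.0632
```

Emit:
send_rows --pt "0.025 -0.03 0 0 0 0 1" --pt "0.025 -0.03 0 0 0 0 1" --pt "0.025 -0.03 0 0 0 0 1" --pt "0.025 -0.03 0 0 0 0 1" --pt "0.025 -0.03 0 0 0 0 1"

```text
time: 0.98
tool_pos: [0.3303, -0.3536, 0.2966]
tool_rot: [-3.141, 0.0, -0.114]
contact_force: [1.3, -0.4, 0.3]
opening: 0.03
```

Emit:
send_rows --pt "0.02 -0.03 0 0 0 0 1" --pt "0.02 -0.03 0 0 0 0 1" --pt "0.02 -0.03 0 0 0 0 1" --pt "0.01 -0.03 0 0 0 0 1" --pt "0.01 -0.03 0 0 0 0 1"

```text
time: 1.4
tool_pos: [0.4266, -0.2135, 0.2963]
tool_rot: [-3.141, 0.001, -0.113]
contact_force: [0.6, -0.6, 0.4]
opening: 0.0009
```

```bash
python3 -c "
from h import *
go([20,-30,250])
d=cam('wrist');save(d,'w2.png');np.savez('pics/w2.npz',**d)"
```

```text
t 1.4 bpos [ -35.1 -278.7  296.3] F(b) [ 0.7 -0.5  0.4] tool shift mm [  55.  -248.8   46.4] turn [-0.     0.001 -0.001]
```

View pics/w2.png

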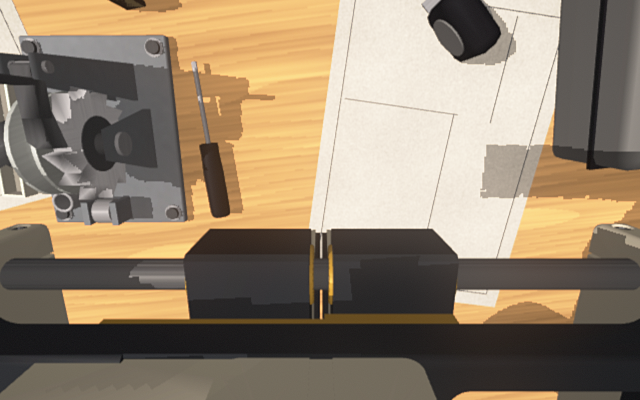

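The wrist picture shows the bender at the left, with its plate's right edge near u = 180, and the shut fingers at the bottom. I continue across.

Emit:
send_rows --pt "0 -0.04 0 0 0 0 1" --pt "0 -0.04 0 0 0 0 1" --pt "0 -0.04 0 0 0 0 1" --pt "0 -0.04 0 0 0 0 1" --pt "0 -0.04 0 0 0 0 1"

```text
time: 1.87
tool_pos: [0.4481, -0.0148, 0.2966]
tool_rot: [3.141, 0.0, -0.114]
contact_force: [0.8, -0.0, 0.2]
opening: 0.0004
```

Emit:
send_rows --pt "0 -0.03 0 0 0 0 1" --pt "0 -0.018 0 0 0 0 1" --pt "0 0 0 0 0 0 1" --pt "0 0 0 0 0 0 1"

```text
time: 2.2
tool_pos: [0.4537, 0.0317, 0.2965]
tool_rot: [3.141, 0.0, -0.111]
contact_force: [0.1, -0.5, -0.1]
opening: 0.0003
```

Run:
```python
from h import *
go([20,-30,250])
d=cam('wrist');save(d,'w3.png');np.savez('pics/w3.npz',**d)
e=d;h,w=e['range_z'].shape
v,u=np.mgrid[:h,:w];z=e['range_z']
pts=np.stack([(u-e['cx'])/e['f']*z,(v-e['cy'])/e['f']*z,z],-1)@e['T'][:3,:3].T+e['T'][:3,3]
q=((pts-B[:3,3])@B[:3,:3])*1000
def st(nm,m):
    S=q[m&(z>0)]; print(nm,len(S), *( [np.percentile(S,[1,50,99],axis=0).round(1).tolist()] if len(S)else[]))
st('plate',(abs(q[...,2]-12)<4)&(abs(q[...,0])<150)&(abs(q[...,1])<120))
st('tabtop',(q[...,2]>204)&(q[...,2]<214)&(q[...,0]>30)&(q[...,0]<80)&(q[...,1]<0)&(q[...,1]>-60))
st('levtop',(q[...,2]>185)&(q[...,2]<212)&(q[...,0]<10)&(q[...,1]>20)&(q[...,1]<70))
```

```text
t 2.2 bpos [-35.5 -32.1 296.5] F(b) [ 0.2 -0.5 -0.1] tool shift mm [55.6 -2.  46.5] turn [0.001 0.    0.001]
plate 14351 [[-111.4, -88.6, 8.9], [50.9, 2.3, 11.5], [124.5, 110.3, 14.4]]
tabtop 295 [[56.1, -40.3, 204.0], [58.9, -29.9, 208.0], [61.8, -19.5, 209.9]]
levtop 571 [[-40.2, 36.0, 185.5], [-29.1, 42.6, 200.3], [-20.9, 51.9, 205.2]]
```

View pics/w3.png

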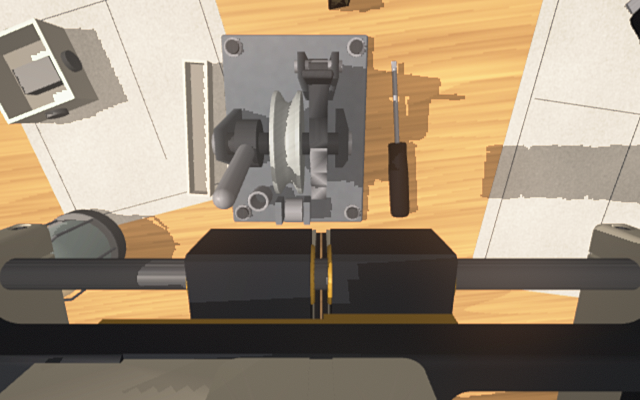

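The wrist picture gives the tab centre at bender (59, -30, 209), which matches the pose estimate to about 1 mm. I move over the pawl and descend.

Emit:
send_rows --pt "0.028 0 0 0 0 0 1" --pt "0.025 -0.002 0.01 0 0 0 1" --pt "0 0 0.03 0 0 0 1" --pt "0 0 0.03 0 0 0 1" --pt "0 0 0.03 0 0 0 1"

```text
time: 2.67
tool_pos: [0.507, 0.0254, 0.1954]
tool_rot: [3.141, -0.0, -0.115]
contact_force: [0.5, -0.2, -1.1]
opening: 0.0008
```

Emit:
send_rows --pt "0 0 0.01 0 0 0 1" --pt "0 0 0 0 0 0 1"

```text
time: 2.83
tool_pos: [0.5049, 0.0257, 0.1836]
tool_rot: [3.141, 0.007, -0.115]
contact_force: [-0.5, 0.0, -0.3]
opening: 0.0005
```

```bash
python3 -c "
from h import *
go([45,-30,185])
d=cam('wrist');save(d,'w4.png');d=cam('side');save(d,'s4.png',(170,300,270,410),5)"
```

```text
t 2.83 bpos [ 16.  -32.3 183.6] F(b) [-0.5 -0.  -0.3] tool shift mm [29.  -2.4 -1.6] turn [ 0.001  0.007 -0.003]
```

View pics/w4.png

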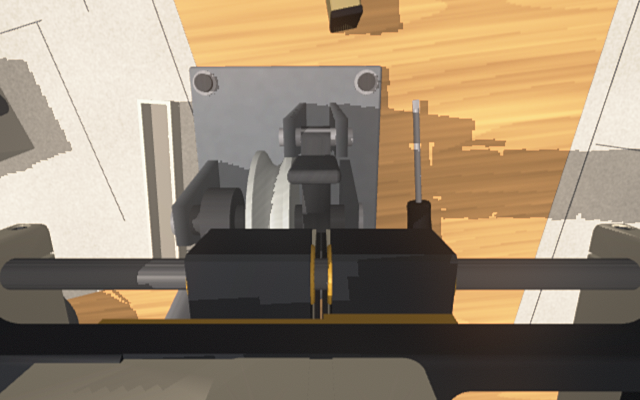

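View pics/s4.png

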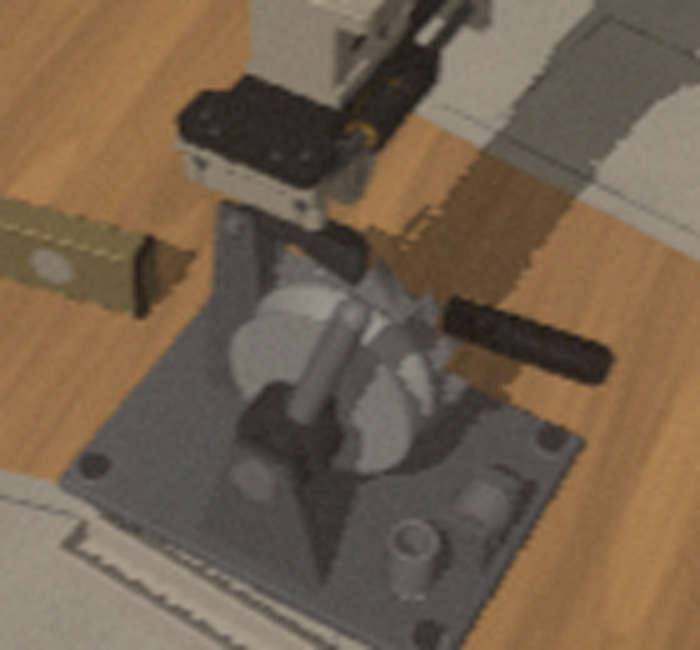

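In the wrist view the tab is just ahead of the fingers, near (315,175), and the fingers are over the pawl in the side view. I push to +x.

Emit:
send_rows --pt "0.01 -0.001 0 0 -0.006 0.003 1" --pt "0.01 -0.001 0 0 0 0 1" --pt "0.007 0 0 0 0 0 1" --pt "0.003 0 0 0 0 0 1" --pt "0.002 0 0 0 0 0 1"

```text
time: 3.35
tool_pos: [0.5386, 0.0252, 0.1874]
tool_rot: [3.141, 0.006, -0.116]
contact_force: [-4.7, -0.1, 4.1]
opening: 0.0005
```

Emit:
send_rows --pt "0.003 0 0 0 0 0 1" --pt "0.003 0 0 0 0 0 1" --pt "0.003 0 0 0 0 0 1" --pt "0.002 0 0 0 0 0 1" --pt "0 0 0 0 0 0 1"

```text
time: 3.77
tool_pos: [0.5501, 0.0241, 0.1875]
tool_rot: [3.141, 0.004, -0.116]
contact_force: [-2.3, -0.3, 4.3]
opening: 0.0007
```

```bash
python3 -c "
from h import *
go([60,-30,185])
d=cam('wrist');save(d,'w5.png',(50,250,150,450),3);d=cam('side');save(d,'s5.png',(170,300,270,410),5)"
```

```text
t 3.77 bpos [ 61.  -28.8 187.5] F(b) [-2.2 -0.6  4.3] tool shift mm [-1.   1.2  2.5] turn [ 0.     0.004 -0.004]
```

View pics/w5.png

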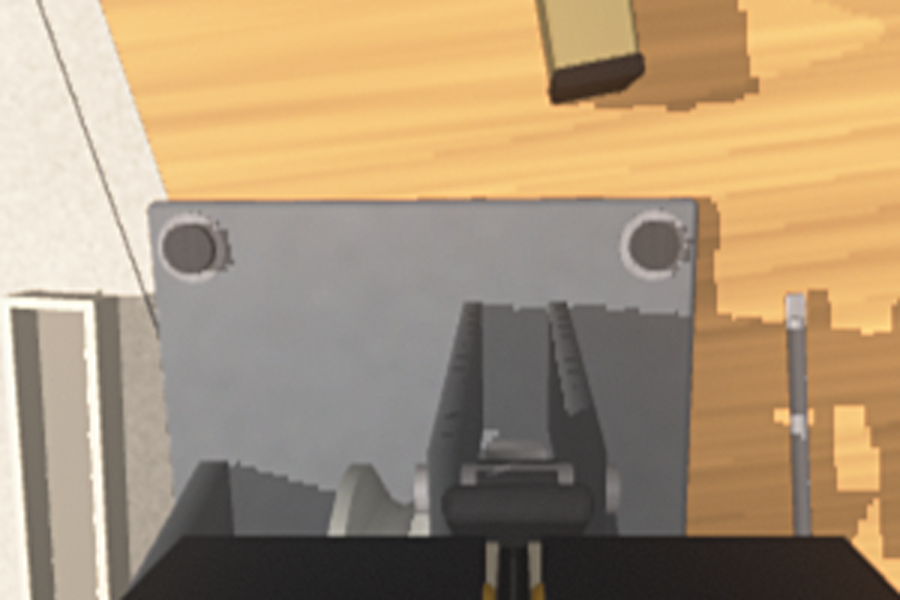

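View pics/s5.png

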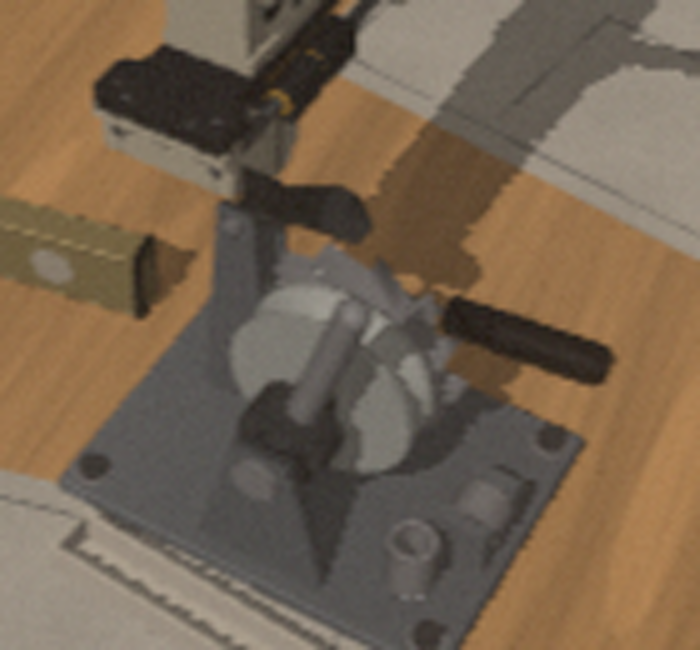

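The pawl's nose is plainly raised in the side view, with the lever unmoved. I back off and travel to behind the lever.

Emit:
send_rows --pt "-0.01 0 0 0 0 0 1" --pt "-0.015 0 -0.015 0 0 0 1" --pt "-0.02 0 -0.03 0 0 0 1" --pt "-0.03 0 -0.01 0 0 0 1" --pt "-0.03 -0.02 0 0 0 0 1"

```text
time: 4.28
tool_pos: [0.4489, 0.0545, 0.2445]
tool_rot: [3.141, -0.0, -0.119]
contact_force: [0.9, 0.7, 0.2]
opening: 0.0008
```

Emit:
send_rows --pt "-0.03 -0.02 0 0 0 0 1" --pt "0 -0.02 0 0 0 0 1" --pt "0 -0.014 0 0 0 0 1" --pt "0 0 0 0 0 0 1"

```text
time: 4.62
tool_pos: [0.4246, 0.1153, 0.2427]
tool_rot: [-3.14, 0.004, -0.114]
contact_force: [-0.3, -0.1, -0.3]
opening: 0.0005
```

```bash
cat >> h.py <<'E'
def bp(e):
    h,w=e['range_z'].shape
    v,u=np.mgrid[:h,:w];z=e['range_z']
    pts=np.stack([(u-e['cx'])/e['f']*z,(v-e['cy'])/e['f']*z,z],-1)@e['T'][:3,:3].T+e['T'][:3,3]
    return ((pts-B[:3,3])@B[:3,:3])*1000,z>0
E
python3 - <<'E'
from h import *
go([-63,45,185])
d=cam('wrist');save(d,'w6.png')
q,ok=bp(d)
m=ok&(abs(q[...,1]+30)<5)&(q[...,2]>140)&(q[...,0]<90)&(q[...,0]>-20)
S=q[m];S=S[np.argsort(S[:,0])];print(S[::max(1,len(S)//25)].round(0).tolist())
m=ok&(abs(q[...,1]-45)<12)&(q[...,2]>145)&(q[...,2]<212)
S=q[m];S=S[np.argsort(S[:,2])];print(S[::max(1,len(S)//25)].round(0).tolist())
E
```

```text
t 4.62 bpos [-73.9  47.7 242.7] F(b) [-0.3 -0.2 -0.3] tool shift mm [11.1  2.8 57.7] turn [-0.001  0.004 -0.002]
[[-10.0, -28.0, 140.0], [-6.0, -29.0, 145.0], [2.0, -32.0, 170.0], [5.0, -33.0, 174.0], [7.0, -34.0, 180.0], [10.0, -29.0, 182.0], [12.0, -27.0, 183.0], [15.0, -33.0, 185.0], [17.0, -33.0, 185.0], [19.0, -25.0, 185.0], [22.0, -28.0, 183.0], [24.0, -27.0, 141.0], [26.0, -31.0, 181.0], [29.0, -29.0, 179.0], [32.0, -31.0, 179.0], [34.0, -35.0, 178.0], [37.0, -27.0, 177.0], [40.0, -32.0, 175.0], [43.0, -29.0, 175.0], [46.0, -34.0, 173.0], [48.0, -27.0, 172.0], [51.0, -27.0, 170.0], [54.0, -28.0, 169.0], [57.0, -33.0, 168.0], [60.0, -35.0, 166.0], [62.0, -29.0, 166.0]]
[[-14.0, 53.0, 145.0], [-15.0, 37.0, 150.0], [-12.0, 48.0, 155.0], [-14.0, 40.0, 161.0], [-18.0, 53.0, 164.0], [-15.0, 45.0, 169.0], [-17.0, 44.0, 173.0], [-18.0, 44.0, 177.0], [-19.0, 47.0, 180.0], [-22.0, 40.0, 184.0], [-21.0, 48.0, 187.0], [-24.0, 50.0, 191.0], [-25.0, 39.0, 194.0], [-30.0, 53.0, 197.0], [-37.0, 52.0, 198.0], [-38.0, 50.0, 199.0], [-25.0, 48.0, 200.0], [-27.0, 49.0, 201.0], [-38.0, 48.0, 201.0], [-33.0, 39.0, 202.0], [-37.0, 41.0, 202.0], [-36.0, 42.0, 203.0], [-28.0, 43.0, 203.0], [-37.0, 43.0, 204.0], [-35.0, 47.0, 204.0], [-33.0, 47.0, 205.0]]
```

View pics/w6.png

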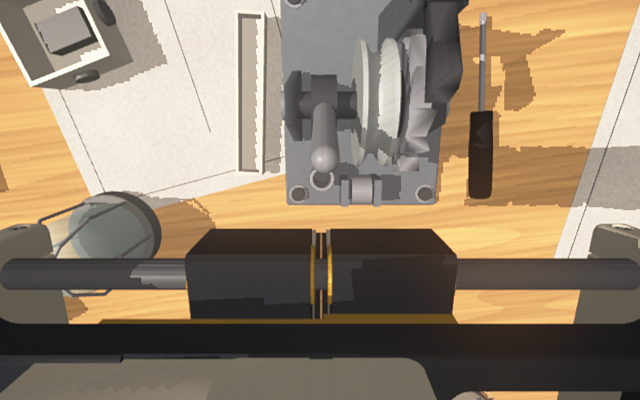

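Slope of the raised pawl is about 0.41 rad; the wheel is still in its first notch. I lower the fingers behind the lever.

Emit:
send_rows --pt "0 0.001 0.02 0 0 0 1" --pt "0 0.001 0.02 0 0 0 1" --pt "0.003 0 0.018 0 0 0 1" --pt "0.01 0 0 0 0 0 1" --pt "0.005 0 0 0 0 0 1"

```text
time: 5.08
tool_pos: [0.443, 0.1085, 0.184]
tool_rot: [3.141, 0.006, -0.117]
contact_force: [0.4, 0.4, 0.6]
opening: 0.0006
```

Emit:
send_rows --pt "0.004 0 0 0 0 0 1" --pt "0.004 0 0 0 0 0 1" --pt "0.005 0 0 0 0 0 1" --pt "0.005 0 0 0 0 0 1" --pt "0.005 0 0 0 0 0 1"

```text
time: 5.5
tool_pos: [0.4654, 0.1067, 0.1845]
tool_rot: [-3.141, 0.005, -0.116]
contact_force: [-1.9, 0.2, 0.4]
opening: 0.0004
```

Emit:
send_rows --pt "0.005 0 0 0 0 0 1" --pt "0.005 0 0 0 0 0 1" --pt "0.005 0 0 0 0 0 1" --pt "0.004 0 0 0 0 0 1" --pt "0.003 0 0 0 0 0 1"

```text
time: 5.92
tool_pos: [0.4871, 0.1041, 0.1839]
tool_rot: [3.142, 0.006, -0.116]
contact_force: [-1.7, 0.4, 1.1]
opening: 0.0004
```

```bash
python3 -c "
from h import *
go([6,45,185])
d=cam('side');save(d,'s7.png',(170,300,270,410),5)"
```

```text
t 5.92 bpos [-10.5  43.6 183.9] F(b) [-1.8  0.2  1.1] tool shift mm [16.5 -1.5 -1.2] turn [ 0.     0.006 -0.004]
```

View pics/s7.png

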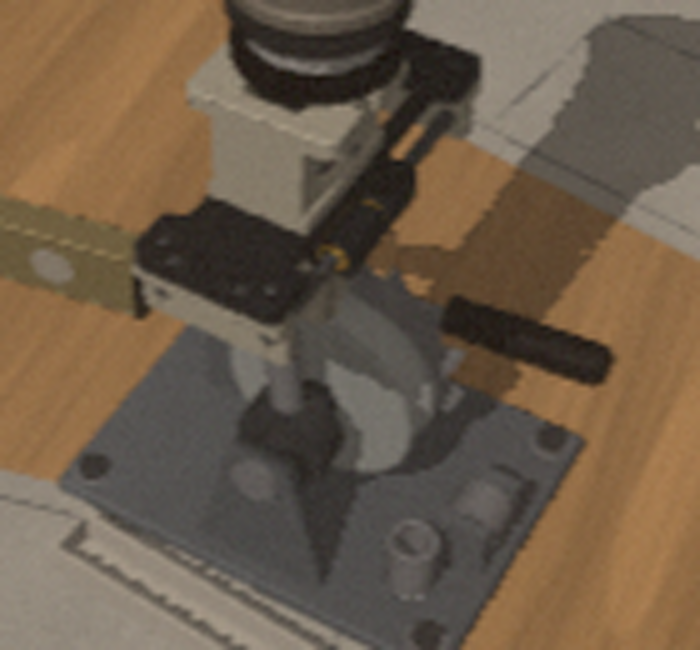

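The lever is following, with 1.8 N of contact. I need about 16 mm more, done slowly.

Emit:
send_rows --pt "0.003 0 0 0 0 0 1" --pt "0.003 0 0 0 0 0 1" --pt "0.003 0 0 0 0 0 1" --pt "0.002 0 0 0 0 0 1" --pt "0.002 0 0 0 0 0 1"

```text
time: 6.38
tool_pos: [0.4995, 0.1026, 0.1837]
tool_rot: [3.141, 0.006, -0.116]
contact_force: [-1.3, 0.7, -0.6]
opening: 0.0004
```

Emit:
send_rows --pt "0.0015 0 0 0 0 0 1" --pt "0.001 0 0 0 0 0 1" --pt "0 0 0 0 0 0 1" --pt "0 0 0 0 0 0 1"

```text
time: 6.72
tool_pos: [0.5021, 0.1023, 0.1839]
tool_rot: [3.141, 0.006, -0.116]
contact_force: [-1.5, 0.4, 0.5]
opening: 0.0002
```

Run:
```python
from h import *
go([6,45,185])
d=cam('wrist');save(d,'w8.png');d2=cam('side')
for e,lo in((d,140),(d2,140)):
    q,ok=bp(e)
    m=ok&(abs(q[...,1]-47)<14)&(q[...,2]>lo)&(q[...,2]<212)&(q[...,0]>-5)
    S=q[m];S=S[np.argsort(S[:,2])];print(len(S),S[::max(1,len(S)//25)].round(0).tolist())
```

```text
t 6.72 bpos [  4.6  43.5 183.9] F(b) [-1.5  0.2  0.5] tool shift mm [ 1.4 -1.5 -1.1] turn [ 0.     0.006 -0.004]
1560 [[16.0, 39.0, 183.0], [16.0, 42.0, 191.0], [15.0, 45.0, 195.0], [29.0, 36.0, 198.0], [38.0, 45.0, 199.0], [29.0, 37.0, 200.0], [15.0, 41.0, 200.0], [35.0, 50.0, 201.0], [28.0, 37.0, 201.0], [23.0, 39.0, 202.0], [33.0, 39.0, 202.0], [34.0, 45.0, 203.0], [31.0, 39.0, 203.0], [22.0, 44.0, 203.0], [25.0, 39.0, 204.0], [35.0, 44.0, 204.0], [33.0, 49.0, 204.0], [28.0, 40.0, 205.0], [33.0, 45.0, 205.0], [25.0, 47.0, 205.0], [32.0, 44.0, 205.0], [30.0, 46.0, 206.0], [32.0, 48.0, 206.0], [32.0, 43.0, 206.0], [32.0, 45.0, 207.0], [15.0, 43.0, 211.0]]
204 [[1435.0, 60.0, 140.0], [7.0, 41.0, 142.0], [1435.0, 46.0, 143.0], [1441.0, 46.0, 145.0], [10.0, 56.0, 147.0], [11.0, 55.0, 149.0], [1430.0, 44.0, 152.0], [8.0, 50.0, 154.0], [1435.0, 47.0, 156.0], [1436.0, 45.0, 159.0], [12.0, 53.0, 162.0], [10.0, 52.0, 165.0], [1426.0, 46.0, 166.0], [1441.0, 49.0, 168.0], [1439.0, 36.0, 172.0], [1438.0, 43.0, 174.0], [1435.0, 47.0, 177.0], [1434.0, 48.0, 183.0], [1436.0, 46.0, 185.0], [1434.0, 36.0, 190.0], [1440.0, 55.0, 192.0], [1439.0, 42.0, 195.0], [1435.0, 50.0, 200.0], [1435.0, 59.0, 203.0], [1431.0, 36.0, 207.0], [1432.0, 45.0, 211.0]]
```

View pics/w8.png

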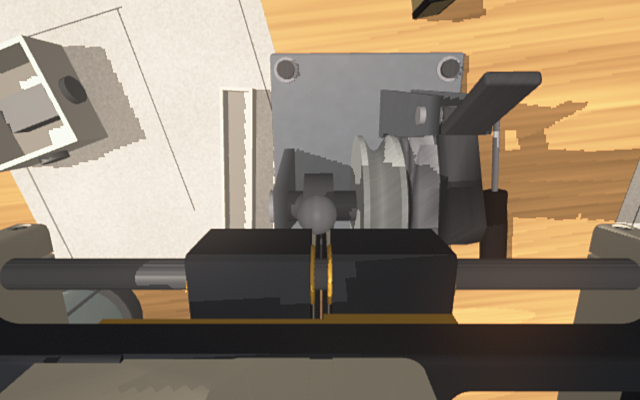

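Lever tip is now at bender x of about 31 mm, so the wheel is at about 0.46 rad, close to the middle of the play. I nudge it 1.5 mm more and back off.

Emit:
send_rows --pt "0.0015 0 0 0 0 0 1" --pt "0 0 0 0 0 0 1" --pt "-0.01 0 0 0 0 0 1" --pt "-0.02 0 0 0 0 0 1" --pt "-0.03 0 -0.01 0 0 0 1"

```text
time: 7.23
tool_pos: [0.4441, 0.1088, 0.1928]
tool_rot: [3.141, 0.007, -0.117]
contact_force: [0.4, 0.7, -0.2]
opening: 0.0005
```

Emit:
send_rows --pt "-0.02 0 -0.03 0 0 0 1" --pt "0 0 -0.03 0 0 0 1" --pt "0 0.01 0 0 0 0 1" --pt "0 0 0 0 0 0 1"

```text
time: 7.57
tool_pos: [0.4242, 0.1007, 0.2561]
tool_rot: [-3.141, 0.001, -0.116]
contact_force: [-0.4, 0.3, -0.4]
opening: 0.0003
```

Run:
```python
from h import *
go([22,-30,225])
d=cam('wrist');save(d,'w9.png')
q,ok=bp(d)
m=ok&(abs(q[...,1]-45)<3)&(q[...,2]>140)&(q[...,2]<212)&(q[...,0]>-5)
S=q[m];S=S[np.argsort(S[:,2])];print(len(S),S[::max(1,len(S)//25)].round(0).tolist())
m=ok&(abs(q[...,1]+30)<5)&(q[...,2]>150)&(q[...,0]<90)&(q[...,0]>-20)
S=q[m];S=S[np.argsort(S[:,0])];print(S[::max(1,len(S)//20)].round(0).tolist())
```

```text
t 7.57 bpos [-72.6  33.2 256.1] F(b) [-0.4  0.2 -0.4] tool shift mm [94.9 62.8 31. ] turn [-0.     0.001 -0.004]
593 [[7.0, 43.0, 140.0], [8.0, 46.0, 147.0], [10.0, 44.0, 154.0], [12.0, 42.0, 160.0], [13.0, 44.0, 165.0], [15.0, 47.0, 171.0], [15.0, 45.0, 176.0], [16.0, 47.0, 180.0], [18.0, 43.0, 185.0], [19.0, 43.0, 189.0], [20.0, 43.0, 193.0], [21.0, 46.0, 196.0], [38.0, 45.0, 199.0], [22.0, 45.0, 201.0], [36.0, 45.0, 202.0], [36.0, 42.0, 203.0], [36.0, 46.0, 203.0], [34.0, 45.0, 204.0], [26.0, 45.0, 204.0], [25.0, 46.0, 204.0], [33.0, 44.0, 205.0], [28.0, 42.0, 205.0], [33.0, 43.0, 205.0], [27.0, 42.0, 205.0], [32.0, 46.0, 206.0], [29.0, 47.0, 206.0]]
[[1.0, -28.0, 169.0], [4.0, -26.0, 173.0], [8.0, -25.0, 181.0], [11.0, -34.0, 183.0], [14.0, -31.0, 184.0], [17.0, -33.0, 185.0], [20.0, -33.0, 185.0], [23.0, -31.0, 183.0], [27.0, -26.0, 182.0], [30.0, -33.0, 180.0], [33.0, -31.0, 179.0], [37.0, -26.0, 176.0], [40.0, -35.0, 175.0], [43.0, -27.0, 173.0], [47.0, -34.0, 171.0], [51.0, -32.0, 171.0], [54.0, -25.0, 169.0], [57.0, -34.0, 167.0], [61.0, -26.0, 167.0], [63.0, -31.0, 171.0], [65.0, -32.0, 172.0]]
```

View pics/w9.png

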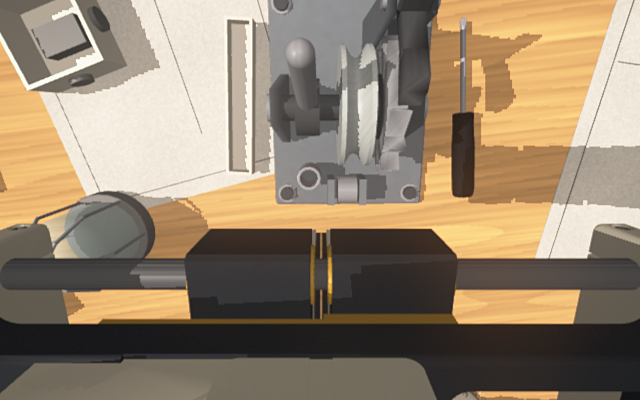

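The lever face slope and position give the wheel at about 0.48 rad, and the pawl is still up. I go over the nose.

Emit:
send_rows --pt "0.03 0.02 0 0 0 0 1" --pt "0.03 0.02 0 0 0 0 1" --pt "0.02 0.02 0 0 0 0 1" --pt "0.013 0.003 0.02 0 0 -0.004 1" --pt "0 0 0.02 0 0 0 1"

```text
time: 8.03
tool_pos: [0.5107, 0.0262, 0.212]
tool_rot: [3.141, 0.005, -0.115]
contact_force: [-0.6, -0.1, -0.1]
opening: 0.0004
```

Emit:
send_rows --pt "0 0 0.02 0 0 0 1" --pt "0 0 0.005 0 0 0 1" --pt "0 0 0.005 0 0 0 1" --pt "0 0 0.005 0 0 0 1" --pt "0 0 0.005 0 0 0 1"

```text
time: 8.45
tool_pos: [0.5082, 0.0283, 0.1741]
tool_rot: [3.142, 0.005, -0.112]
contact_force: [-1.9, 0.2, 1.5]
opening: 0.0006
```

Run:
```python
from h import *
go([22,-30,159])
```

```text
t 8.45 bpos [ 19.  -29.3 174.1] F(b) [-1.9 -0.1  1.5] tool shift mm [ 3.1  0.7 15. ] turn [0.    0.005 0.   ]
```

Contact with the nose is light. I press on down, keeping an eye on force.

Emit:
send_rows --pt "0 0 0.004 0 0 0 1" --pt "0 0 0.004 0 0 0 1" --pt "0 0 0.003 0 0 0 1" --pt "0 0 0.002 0 0 0 1" --pt "0 0 0.001 0 0 0 1"

```text
time: 8.87
tool_pos: [0.5077, 0.0282, 0.1596]
tool_rot: [3.142, 0.006, -0.112]
contact_force: [-0.4, 0.5, 1.3]
opening: 0.0001
```

Emit:
send_rows --pt "0 0 0.002 0 0 0 1" --pt "0 0 0.001 0 0 0 1" --pt "0 0 0.001 0 0 0 1"

```text
time: 9.12
tool_pos: [0.5079, 0.0282, 0.1586]
tool_rot: [3.141, 0.004, -0.112]
contact_force: [-11.3, -0.0, 30.1]
opening: 0.0003
```

Run:
```python
from h import *
go([22,-30,159])
d=cam('side');save(d,'s10.png',(170,300,270,410),5)
```

```text
t 9.12 bpos [ 18.7 -29.5 158.6] F(b) [-11.3  -1.3  30.1] tool shift mm [ 3.3  0.5 -0.4] turn [ 0.     0.004 -0.   ]
```

View pics/s10.png

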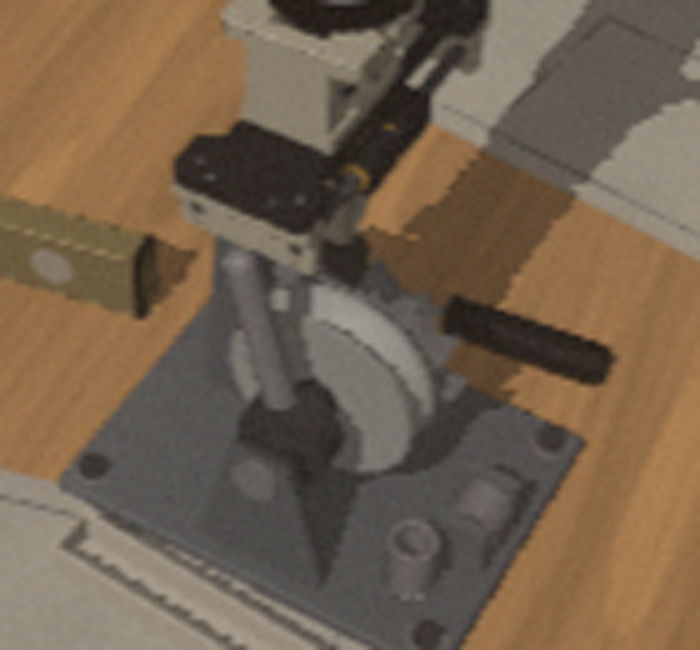

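The pawl bottomed with 30 N at z = 158.6 mm, where 159 means fully down. I retreat upward and check.

Emit:
send_rows --pt "0 0 -0.004 0 0 0 1" --pt "0 0 -0.01 0 0 0 1" --pt "0 0 -0.03 0 0 0 1" --pt "-0.01 0 -0.03 0 0 0 1" --pt "-0.03 0 -0.03 0 0 0 1"

```text
time: 9.58
tool_pos: [0.4711, 0.032, 0.2607]
tool_rot: [3.141, 0.004, -0.113]
contact_force: [-0.3, -1.0, 0.1]
opening: 0.0004
```

Emit:
send_rows --pt "-0.03 0 -0.02 0 0 0 1" --pt "-0.03 0 0 0 0 0 1" --pt "0 0 0 0 0 0 1" --pt "0 0 0 0 0 0 1"

```text
time: 9.92
tool_pos: [0.4091, 0.0394, 0.2808]
tool_rot: [3.142, 0.004, -0.112]
contact_force: [0.7, 0.6, -0.2]
opening: 0.0002
```

Run:
```python
from h import *
go([22,-30,225])
d=cam('wrist');save(d,'w11.png')
q,ok=bp(d)
m=ok&(abs(q[...,1]-45)<3)&(q[...,2]>140)&(q[...,2]<196)&(q[...,0]>-5)&(q[...,0]<50)
S=q[m];a=np.polyfit(S[:,2]-85,S[:,0],1);an=np.arctan(a[0]);print('lever',np.degrees(an),a, 'wheel from offset@100', np.arcsin(0)+np.radians(13)+np.arctan2(np.polyval(a,100)-1+9.3,100))
m=ok&(abs(q[...,1]+30)<5)&(q[...,2]>145)&(q[...,0]<90)&(q[...,0]>-20)
S=q[m];S=S[np.argsort(S[:,0])];print(S[::max(1,len(S)//20)].round(0).tolist())
d=cam('side');save(d,'s11.png',(170,300,270,410),5)
```

```text
t 9.92 bpos [-80.7 -29.4 280.8] F(b) [ 0.7  0.7 -0.2] tool shift mm [102.9   0.6  55.5] turn [0.    0.004 0.   ]
lever 14.505983836403646 [ 0.25872901 -7.89745169] wheel from offset@100 0.4838392057972719
[[-4.0, -33.0, 145.0], [5.0, -34.0, 152.0], [8.0, -33.0, 157.0], [12.0, -28.0, 158.0], [16.0, -34.0, 158.0], [19.0, -28.0, 159.0], [23.0, -35.0, 159.0], [26.0, -31.0, 158.0], [30.0, -25.0, 158.0], [33.0, -26.0, 159.0], [36.0, -29.0, 160.0], [40.0, -28.0, 158.0], [43.0, -32.0, 159.0], [46.0, -31.0, 159.0], [50.0, -34.0, 160.0], [53.0, -32.0, 160.0], [56.0, -27.0, 186.0], [56.0, -25.0, 180.0], [56.0, -32.0, 162.0], [56.0, -29.0, 159.0], [56.0, -32.0, 171.0]]
```

View pics/w11.png

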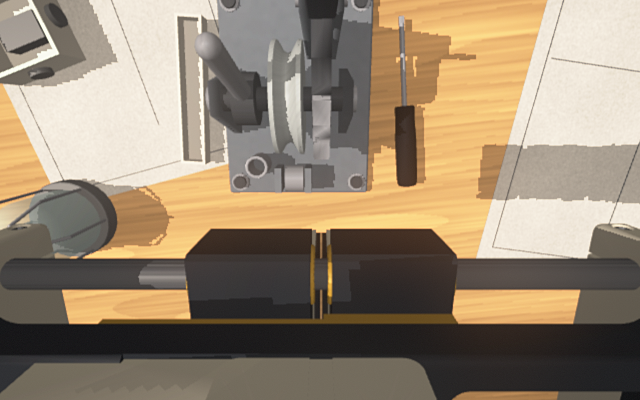

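View pics/s11.png

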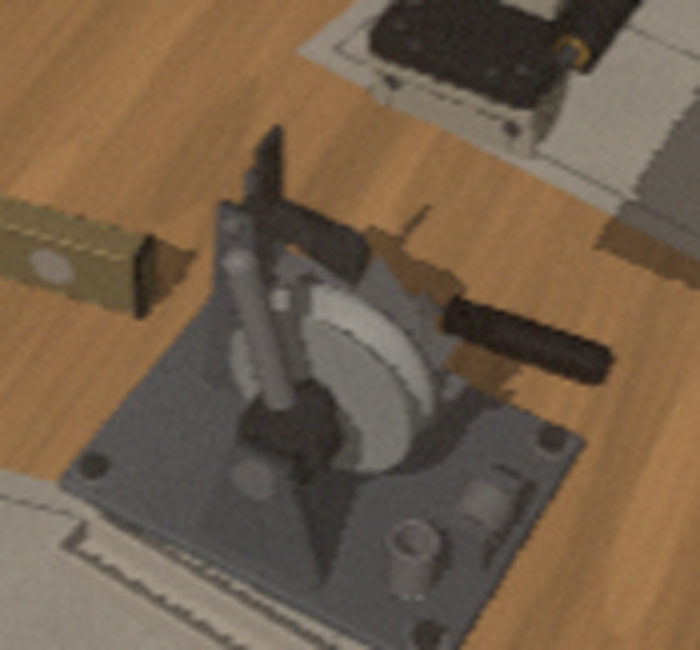

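Pawl top is level at 158–160 mm, its tab upright at x = 56, and the lever gives the wheel at 0.48 rad. The robot is clear.

```bash
python3 -c "
from h import *
print(workorder.hand_in())"
```

```text
the job is handed in; nothing more can be done
None
```

The wheel is one notch back with the pawl pressed fully down in the new notch, and I handed the job in at about 10 s of the 51 s allowed. No verdict was reported.

What I did with the shut fingertips:
1. **Lift:** I pushed the tab to +x, and the pawl stayed up at about 0.41 rad with the wheel still in its first notch.
2. **Wheel:** I pushed the lever back one notch, slowly at the end.
3. **Press:** I pressed the pawl nose down until it bottomed at 30 N, with the fingertips 158.6 mm above the bench (159 mm means fully down).

Last checks:
- **Wheel:** The depth image gave about 0.48 rad, inside the 0.40 to 0.56 needed. The slope of the lever alone gave the same.
- **Pawl:** Its top was level at 158–160 mm and the tab was upright, so it is fully down as far as I can measure.
- **Robot:** It was about 12 cm above the pawl and touching nothing.
- **Other things on the bench:** Those in view looked unmoved in the final pictures. I did not measure their positions.

No check failed. The only disagreement was that my first pose estimate from the top camera was about 5 mm off. I corrected it before any contact, and the wrist camera then agreed to about 1 mm.

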